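# Send the dessert cup down the serving slide past its spring catch

### The job

With the fingertips, push the blue carrier, with the paper cup standing in it, along the serving slide until it is up against the black end stop. A spring catch blocks the way: press the long red bar fully down with the fingertips behind the carrier and keep it down all the while you push the carrier past the yellow pin to the stop, then let the bar spring up so that the pin locks the carrier there. Do not lift the carrier, do not touch the cup, and leave the other things on the counter where they are.

Things in the scene. Friction and masses are not known exactly. Their poses are not given: they have to be found in the camera images.
- track: steel slide fixed to the counter, 106 wide (its x) x 380 long (its y) x 60 high; origin at the centre of its underside, z up. The carrier slides along its +y. Two rails with tops at z 49 carry the carrier; outer guides reach z 60. Between the rails is an open gutter 64 wide in which the red release bar lies
- track_tail (a point): point on the track's centre line at its open tail end, y = -190 in the track frame, at rail height (z 49)
- stop_face (a point): point on the track's centre line on the face of the black end stop that the carrier must reach, y = +180 in the track frame, at rail height (z 49). The stop is 106 wide and 76 high
- catch (a joint): travel of the red spring catch in m: 0 = up (pin blocks or locks), grows as the bar is pressed straight down, 0.018 = fully down. It takes about 3.5 N to start and 9 N fully down, and springs back when let go. The pin is safely below the carrier from 0.016 on
- bar_end (a point): centre of the red release bar's top 13 mm from its tail end. The bar is part of the catch, 40 wide, flat, on the track's centre line, from y = -178 to +126 in the track frame; its top is at z 45 when up, 27 when fully down. It can be pressed anywhere along its length and fingertips can slide along it; the carrier passes 4 mm above it
- pin_top (a point): top of the yellow catch pin (12 wide x 10 long), at y = +119 in the track frame; z 63 when up, 45 fully down. The carrier's slab has two slots 20 wide for it: y = +35 to +61 in the carrier frame (wrong notch, the pin must not come up in it) and y = +5 to +23 (the right one, over the pin when the carrier is at the stop; the pin can rise there only within about 4 mm of the stop)
- carrier: loose blue carrier, about 0.45 kg, lying on the rails; origin at the underside of its slab, on the centre line, axes as the track's. Slab 90 wide x 150 long x 8 thick from y = -75 to +75, then a tail 30 wide back to y = -125. With its front edge against the end stop the origin is at y = +105 in the track frame. Socket ring for the cup: outer radius 37, up to z 26, at y = -38
- push_face (a point): middle of the back face of the carrier's upright push plate (56 wide, 6 thick, z 0 to 26 in the carrier frame), at y = -125 and z 13 in the carrier frame; push here towards +y. At the start it lies about 48 to 83 mm ahead of the bar's tail end
- front_edge (a point): middle of the carrier's front edge, y = +75 in the carrier frame; at the start 9 to 44 mm short of the pin
- cup: loose paper cup standing in the carrier's socket: white with green foot, 85 high, radius 28 at the foot and 38 at the rim; origin at the centre of its underside, which is at y = -38, z = 8 in the carrier frame; its rim is 142 above the counter
- spare_cup_mid (a point): centre of a second, same paper cup that stands on the counter beside the slide; bystander, 85 high, radius 38
- biscuit_tin_mid (a point): centre of a red and white tin on the counter; bystander, 130 high, radius 36
- sauce_jar_mid (a point): centre of an amber jar with white cap on the counter on the robot's side of the slide; bystander, 70 high, radius 27
Not all that is in view belongs to the job. What is shaped like the cup but purple is not meant.

How it is judged:
On the way, in this order (a step that is already met when the one before it is completed fails the run):
1. the red bar is held down by the fingers while the carrier is still short of the pin (value of joint catch above 0.014 m and contact force between the fingers and catch above 0.5 N and y of carrier in the frame of track below 0.045 m), for 0.05 s.
2. the carrier has reached the end stop with the bar still held down by the fingers (y of carrier in the frame of track above 0.1 m and value of joint catch above 0.012 m and contact force between the fingers and catch above 0.5 N), for 0.05 s.
At the end, for the whole second after the job is handed in: The carrier lies flat on the rails within 5 mm of the end stop, at rest; the catch is up again (within 3 mm) with its pin in the carrier's second slot; the cup stands upright in its socket (y of carrier in the frame of track above 0.1 m and z of carrier in the frame of track between 0.046 and 0.052 m and value of joint catch below 0.003 m and y of pin_top in the frame of carrier between 0.005 and 0.023 m and linear speed of carrier below 0.01 m/s and angle between cup's own z axis and vertical below 0.12 rad and y of cup in the frame of carrier between -0.048 and -0.028 m and z of cup in the frame of carrier below 0.014 m); the robot touches nothing.
It fails at once if the bar was let up before the carrier reached the stop, and the pin rose in the wrong notch (value of joint catch below 0.006 m and y of carrier in the frame of track between 0.052 and 0.093 m).
It fails at once if the carrier was lifted off the rails or tipped (z of carrier in the frame of track above 0.059 m or angle between carrier's own z axis and vertical above 0.12 rad).
It fails at once if the cup was touched by the robot (contact force between any of the fingers, the arm and cup above 0.5 N).
It fails at once if a bystander was moved or tipped (distance of any of spare_cup_mid, biscuit_tin_mid, sauce_jar_mid from where it was at the start of the episode above 0.02 m).
It also fails if it takes over 38 s, if anything falls off the work surface, if the arm or the gripper's body presses on something with over 40 N, if the wrist force passes 120 N, or if a joint passes its speed limit or range.

### The arm

A 6-joint arm with a two-finger parallel gripper is mounted at the origin on the work surface. World frame = base frame: x ahead of the robot, y to its left, z up, the work surface at z = 0. Lengths are in m, angles in rad, forces in N, time in s.
With the tool pointing down it reaches from about 0.3 to 0.825 m from the base axis. Payload 5.4 kg.
Tool frame: the origin (TCP) lies between the finger pads; the fingertips stand 22 mm ahead of it and the grasp point (between the pads) lies 3 mm ahead of it; z points along the fingers, y is the line along which they close (so a half turn about z gives the same grasp; the last joint's range is limited). The gripper opens to 92 mm and grips with 3 to 60 N. Pads are 20 mm wide; open, the fingers measure 128 mm over their backs; the gripper's body (75 mm by 189 mm) begins 69 mm behind the grasp point.
Start: joints at [1.088, 0.158, 1.597, -0, 1.386, -0.21], TCP at [0.155, 0.554, 0.237] pointing down, gripper open.
Joint ranges: [-2.91, 2.91], [-0.94, 2.29], [0.18, 2.7], [-1.29, 4.43], [0.17, 2.64], [-3, 3]. Speed limits (rad/s): [2.57, 2.57, 3.14, 3.14, 3.14, 3.14].

### API

Orientations are given as a unit quaternion [x, y, z, w].
In Python, from cell import move_pose, movel, move_joints, command_gripper, dwell, ik, state, camera, Unreachable, job_done gives the robot as it stands. Calls block until the motion is done:
- move_pose(position, orientation): joint-space move of the TCP to a pose.
- movel(position, frame=None, speed=0.15): straight line of the TCP; frame=None keeps the orientation; speed is the mean speed in m/s.
- move_joints(angles): joint-space move.
- command_gripper(opening): finger opening in m; the grip force is fixed at half the most; returns when the fingers have stopped.
- dwell(seconds).
- ik(position, orientation): joint angles nearest the present ones, or None.
- state(): the state.
- camera(name): name is "scene" or "top" or "wrist"; returns a dict with "img" (480x640x3 uint8, blue, green, red), "range_z" (480x640 float32, m along the optical axis (not along the pixel's ray), 0 where there is no reading), "fx", "fy", "cx", "cy" (pixels), "rvec" (rotation vector, rad) and "tvec" (3), from world to camera coordinates, as OpenCV has them. Camera axes: x right, y down, z forward; pixel columns grow to the right and rows downward; lengths in m; the calibration is good to about 2 mm. A picture is of the moment at which its call begins.
A pose or a line that the arm cannot do raises Unreachable and nothing moves.
- job_done(): hands the job in; it is judged then, once.
The state is a dict: "t": time; "joint_pos": joint angles; "joint_vel": joint speeds; "effort": joint torques, N m; "eef_pos": TCP position; "tool_rot": TCP orientation; "contact_force": force on the tool from outside, world axes, zero at the start; "ft_torque": the same for the moment, N m; "width": finger opening in m; "grip_force": force on a finger pad.
Only numpy, scipy, OpenCV 4.12 (cv2) and the standard library are available. Lean on these libraries where they do the work, as an engineer would, in place of code of your own. Each camera call takes 0.05 s, during which the arm holds its last target. There are 200 camera calls.

## Working session

There is one attempt and no reset: what is moved stays moved. The work goes in short steps, each a Python script; the robot and the scene stay as the last script left them, time stands still between calls to the robot, and variables do not carry over. Pictures are saved under pics/ and viewed, at most 10 in all, crops included, and the job is handed in when it is done.

```bash
mkdir -p pics; ls; python3 - <<'E'
from cell import *
import cv2,pickle
d={n:camera(n) for n in("scene","top")}
pickle.dump(d,open('d.pkl','wb'))
for n in d: cv2.imwrite(f'pics/{n}0.png',d[n]['img']); print(n,d[n]['rvec'],d[n]['tvec'],d[n]['fx'])
s=state();print(s)
E
```

```text
pics
scene [ 1.05405152  2.66166177 -0.72553244] [ 0.40046946 -0.317944    1.39300777] 585.074945678398
top [ 2.10955264 -2.14221011  0.22480938] [0.02585759 0.55948551 0.91772382] 513.1745342921132
{'t': 0.1, 'joint_pos': array([ 1.08789678e+00,  1.58999739e-01,  1.59808439e+00, -1.99880017e-06,
        1.38621350e+00, -2.10082641e-01]), 'joint_vel': array([-3.25638987e-04, -1.55693937e-03, -3.19432863e-03,  5.79747952e-05,
       -2.31846436e-03,  1.31504854e-03]), 'effort': array([-2.17702827e-04, -3.86506462e+01, -3.22959495e+01,  7.03579257e-02,
        3.40045290e-02, -1.41273514e-05]), 'eef_pos': array([0.15469243, 0.55325423, 0.23572063]), 'tool_rot': array([ 1.35985583e-01,  9.90710449e-01, -8.02159074e-04, -2.88580908e-04]), 'contact_force': array([-0.5884513 , -0.06975097,  0.25305717]), 'ft_torque': array([ 0.02976336, -0.0216511 , -0.02823015]), 'grip_force': 0.0, 'width': 0.09197672879171932}
```

View pics/scene0.png

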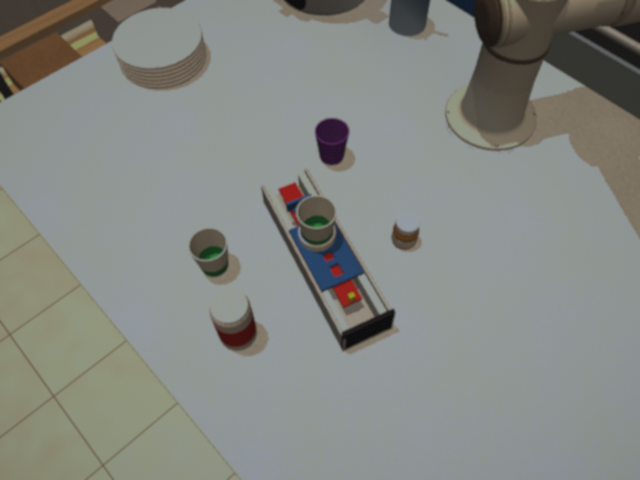

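View pics/top0.png

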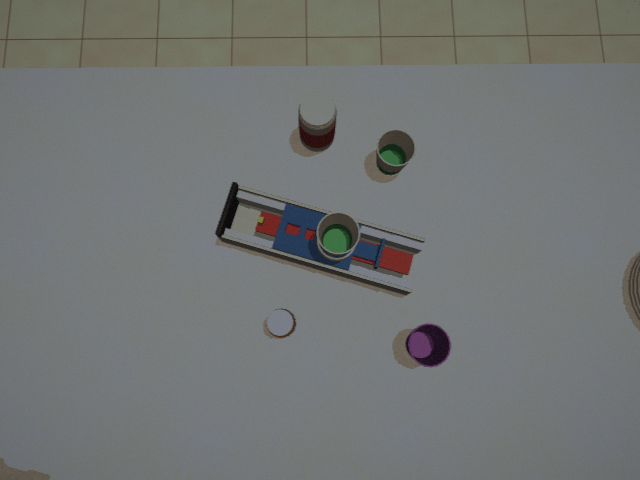

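The top view shows the slide with the black stop at (228,210), the yellow pin at (261,220), the push plate at (380,253) and the bar tail at (412,263). There are three cup-shaped candidates: (337,237), (393,153) and purple (428,345). The one at (337,237) stands in the blue carrier's socket, so it is the one meant. The one at (393,153) is the spare, and the purple one is a decoy.

```bash
cat > h.py <<'E'
import numpy as np,cv2
def ray(c,uv,z):
    R=cv2.Rodrigues(np.array(c['rvec']))[0];C=-R.T@np.array(c['tvec'])
    uv=np.atleast_2d(uv).astype(float)
    d=np.c_[(uv[:,0]-c['cx'])/c['fx'],(uv[:,1]-c['cy'])/c['fy'],np.ones(len(uv))]@R
    return C+d*((z-C[2])/d[:,2])[:,None]
def mask(img,col):
    h,s,v=cv2.split(cv2.cvtColor(img,cv2.COLOR_BGR2HSV))
    return {'red':((h<8)|(h>172))&(s>170)&(v>90),'yel':(h>18)&(h<38)&(s>150)&(v>100),
      'blue':(h>100)&(h<125)&(s>130)&(v>40),'blk':(v<40)}[col].astype(np.uint8)
def blobs(m,amin=8):
    n,l,st,ce=cv2.connectedComponentsWithStats(m)
    return [(st[i],ce[i],l==i) for i in range(1,n) if st[i][4]>=amin]
E
python3 - <<'E'
from h import *; import pickle
d=pickle.load(open('d.pkl','rb'))
for n in d:
  c=d[n]
  for col,z in(('red',.045),('yel',.063),('blue',.057),('blk',.076)):
    for st,ce,l in blobs(mask(c['img'],col)):
      if not(200<ce[0]<430 and 150<ce[1]<350):continue
      pts=np.argwhere(l)[:,::-1]
      P=ray(c,pts,z)[:,:2]
      r=cv2.minAreaRect((P*1000).astype(np.float32))
      print(n,col,st,ce.round(1),P.mean(0).round(4),[np.round(r[0]),np.round(r[1]),round(r[2],1)])
      if n=='top' and col=='red' and st[4]>300: print(cv2.boxPoints(r).round(1))
c=d['top'];cv2.imwrite('pics/crop1.png',cv2.resize(c['img'][170:310,205:440],None,fx=3.4,fy=3.4,interpolation=cv2.INTER_CUBIC))
E
```

```text
scene red [280 184  21  18 237] [290.2 192.5] [ 0.5177 -0.131 ] [array([ 518., -131.]), array([36., 36.]), 73.3]
scene red [292 211   5  10  15] [293.7 215.1] [ 0.5501 -0.0837] [array([550., -83.]), array([24.,  3.]), 70.6]
scene red [324 254   9   6  36] [328.2 256.4] [0.5656 0.0353] [array([565.,  35.]), array([10., 15.]), 76.5]
scene red [331 265  11  11  76] [336.1 270.1] [0.5753 0.0679] [array([575.,  68.]), array([20., 16.]), 70.9]
scene red [334 280  27  26 337] [345.7 291.8] [0.5944 0.114 ] [array([594., 117.]), array([44., 38.]), 73.0]
scene yel [348 292   7   7  36] [351.  295.2] [0.5987 0.1317] [array([599., 132.]), array([11., 13.]), 66.8]
scene blue [288 200  11   9  50] [292.2 204.6] [ 0.5402 -0.0987] [array([ 538., -100.]), array([25., 15.]), 25.6]
scene blue [ 290  228   73   62 1535] [330.5 262.1] [0.5756 0.0522] [array([566.,  28.]), array([147.,  87.]), 72.8]
scene blk [341 311  53  37 775] [367.9 328.9] [0.6279 0.2035] [array([626., 204.]), array([ 29., 107.]), 72.6]
top red [256 212  25  24 332] [268.7 223.8] [0.5898 0.1168] [array([591., 118.]), array([38., 38.]
[... 799 characters left out ...]
, -145.]), array([ 5., 15.]), 15.1]
top blue [ 273  204  112   66 2135] [315.  238.4] [0.5578 0.0285] [array([555.,   1.]), array([199.,  89.]), 72.7]
top blk [397 150   9  13  33] [402.1 155.2] [ 0.7142 -0.1408] [array([ 714., -141.]), array([27., 10.]), 23.1]
top blk [378 165  19   9  40] [385.7 170.7] [ 0.6834 -0.108 ] [array([ 683., -109.]), array([37.,  9.]), 67.0]
top blk [216 182  23  55 540] [228.4 210.5] [0.6093 0.1893] [array([611., 187.]), array([ 23., 107.]), 72.8]
top blk [349 233   3   8  14] [350.2 236.4] [ 0.5567 -0.0368] [array([557., -37.]), array([14.,  3.]), 7.7]
top blk [406 335   4  17  20] [407.4 342.8] [ 0.3619 -0.1335] [array([ 362., -133.]), array([ 5., 28.]), 83.2]
```

View pics/crop1.png

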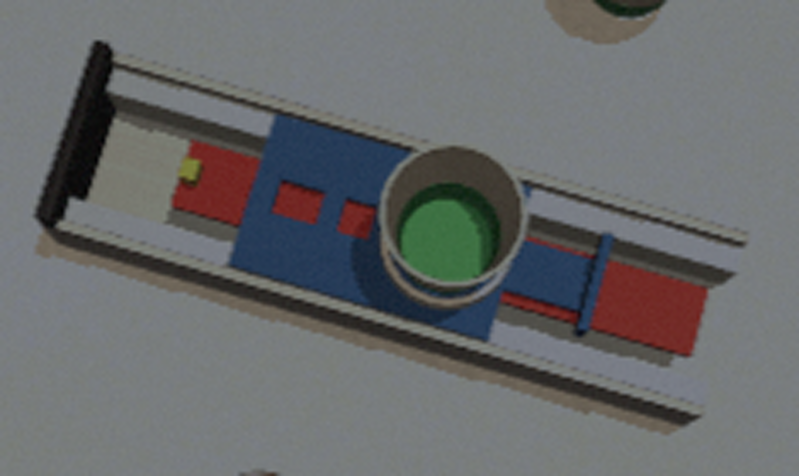

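The enlarged crop confirms it: the cup in the blue carrier's socket is the white one with the green foot. The push plate is at crop (594,284), the bar tail at (700,320) and the pin at (189,170). The track axis is about 72.7° from world x. I'll move above the bar tail and look with the wrist camera.

```bash
cat >> h.py <<'E'
from scipy.spatial.transform import Rotation as Ro
O=np.array([.561,.019]);a=np.deg2rad(72.7)
e=np.array([np.cos(a),np.sin(a)]);n=np.array([np.sin(a),-np.cos(a)])
def tr(P): P=np.asarray(P)[...,:2]-O; return np.stack([P@n,P@e],-1)
def wp(x,y,z): return [*(O+x*n+y*e),z]
def quat(s=1):
    y=s*np.r_[n,0];z=np.array([0,0,-1.]);return Ro.from_matrix(np.c_[np.cross(y,z),y,z]).as_quat()
E
python3 - <<'E'
from h import *; from cell import *; import pickle
d=pickle.load(open('d.pkl','rb'));c=d['top']
print('plate top back',tr(ray(c,[381.2,253.5],.075)),'tin top',tr(ray(c,[318,112],.13)),'cup rim',tr(ray(c,[337,236],.142)))
p=wp(0,-.148,.21)
js=[(s,ik(p,quat(s))) for s in(1,-1)];print(js)
s,j=min([k for k in js if k[1] is not None],key=lambda k:abs(k[1][5]))
command_gripper(0.0)
move_pose(p,quat(s))
w=camera('wrist');pickle.dump(w,open('w.pkl','wb'));cv2.imwrite('pics/w1.png',w['img'])
S=state();print(s,S['t'],S['eef_pos'],p,S['width'],S['contact_force'])
E
```

```text
plate top back [[-0.00197033 -0.11818603]] tin top [[0.20819865 0.06578742]] cup rim [[-0.0072622  -0.03164865]]
[(1, array([-4.59952211e-01,  6.67939330e-02,  1.75013753e+00, -4.44089210e-16,
        1.32466119e+00, -1.58010250e-01])), (-1, array([-4.59952211e-01,  6.67939330e-02,  1.75013753e+00, -4.44089210e-16,
        1.32466119e+00,  2.98358240e+00]))]
1 4.2083 [ 0.51715495 -0.1216273   0.21003371] [np.float64(0.5169885186364878), np.float64(-0.12230459832641401), 0.21] 0.0006114774168999672 [-0.18303405  0.00346347  0.50653565]
```

View pics/w1.png

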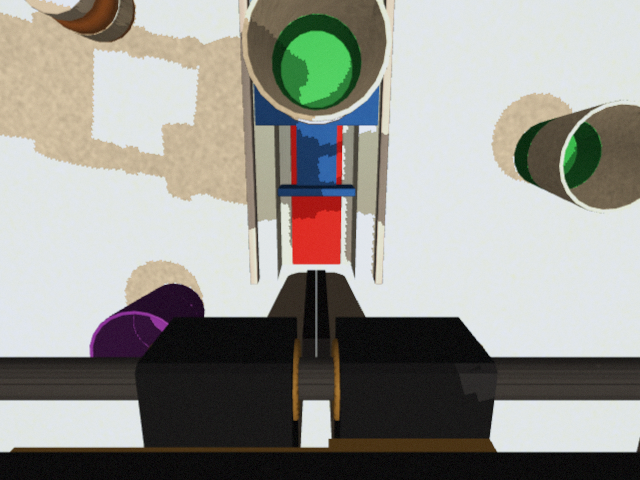

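The wrist view shows the bar tail edge centred at (316,264), the push plate's top edge at (317,194) and the fingertips centred at (316,272), lined up with the track. I'll put numbers on it.

```bash
python3 - <<'E'
from h import *; import pickle
w=pickle.load(open('w.pkl','rb'))
R=cv2.Rodrigues(np.array(w['rvec']))[0];C=-R.T@w['tvec'];print('cam',tr(C),C[2],R[2])
for nm,uv,z in [('tail',[[293,264],[340,264]],.045),('plate',[[279,195],[355,195]],.075),('guides',[[252,283],[380,283]],.06),('guide far',[[243,100],[391,100]],.06),('barfar',[[293,200],[340,200]],.045)]:
  print(nm,tr(ray(w,uv,z)).round(4).tolist())
E
```

```text
cam [-0.00061245 -0.07929713] 0.3575218441763133 [-0.070981   -0.23330654 -0.96980913]
tail [[-0.019, -0.1809], [0.02, -0.1809]]
plate [[-0.0266, -0.1192], [0.0279, -0.1191]]
guides [[-0.0511, -0.1921], [0.0513, -0.1919]]
guide far [[-0.0523, -0.0532], [0.0534, -0.053]]
barfar [[-0.0183, -0.1274], [0.0191, -0.1273]]
```

Axis lateral error is 0.5 mm and the sizes check out (bar 39 mm, plate 54.5 mm, guides 102 mm). In my frame the plate is at −0.119 and the tail at −0.181. Next I descend and press in steps.

```bash
python3 - <<'E'
from h import *; from cell import *
y=-.150
movel(wp(0,y,.076),speed=.15)
f0=state()['contact_force'];print(state()['t'],f0,state()['eef_pos'])
for z in [.064,.058,.053,.050,.048,.046,.044]:
    movel(wp(0,y,z),speed=.05); dwell(.1)
    S=state();F=S['contact_force']-f0
    print(z,S['eef_pos'][2].round(4),F.round(2),tr(S['eef_pos']).round(4),round(S['t'],2))
    if F[2]>16: break
E
```

```text
5.25 [0.28829469 0.4967947  0.24800968] [ 0.51719385 -0.12455601  0.07700636]
0.064 0.0648 [ 1.06 -2.01  2.51] [ 0.001  -0.1502] 5.74
0.058 0.0588 [ 0.04 -1.03  4.91] [ 0.0006 -0.1501] 6.11
0.053 0.0539 [ 0.4  -0.23  6.95] [ 0.0006 -0.1501] 6.46
0.05 0.051 [-1.43 -1.4   8.36] [ 0.0006 -0.1502] 6.81
0.048 0.0493 [-0.41 -0.42 10.97] [ 0.0006 -0.1501] 7.16
0.046 0.049 [-6.59  2.24 24.03] [ 0.0008 -0.1502] 7.51
```

Bar is fully down (TCP z 0.049). Now I push, holding it down.

```bash
python3 - <<'E'
from h import *; from cell import *
z=.0468
for y in [-.134,-.12,-.1,-.08,-.06,-.045,-.038,-.035,-.033,-.031,-.029,-.027]:
    movel(wp(0,y,z),speed=.04); dwell(.05)
    S=state();F=S['contact_force'];p=tr(S['eef_pos'])
    print(y,p.round(4),S['eef_pos'][2].round(4),'Fe',(F[:2]@e).round(1),'Fn',(F[:2]@n).round(1),'Fz',F[2].round(1),round(S['t'],2))
    if y-p[1]>.0015 and y>-.04 or F[2]<9.5 or F[:2]@e<-30: break
w=camera('wrist');cv2.imwrite('pics/w2.png',w['img'])
E
```

```text
-0.134 [ 0.0022 -0.1358] 0.0492 Fe -5.4 Fn 0.6 Fz 13.6 8.11
-0.12 [ 0.0024 -0.1222] 0.0493 Fe -8.2 Fn 0.3 Fz 12.7 8.66
-0.1 [ 0.0024 -0.1024] 0.0493 Fe -9.1 Fn 0.2 Fz 13.2 9.36
-0.08 [ 0.0025 -0.0824] 0.0493 Fe -9.4 Fn 0.8 Fz 13.1 10.06
-0.06 [ 0.0024 -0.0623] 0.0493 Fe -9.9 Fn 0.1 Fz 12.8 10.76
-0.045 [ 0.0024 -0.0472] 0.0493 Fe -9.4 Fn 0.8 Fz 14.3 11.33
-0.038 [ 0.0024 -0.0402] 0.0493 Fe -8.7 Fn 0.7 Fz 13.0 11.71
```

View pics/w2.png

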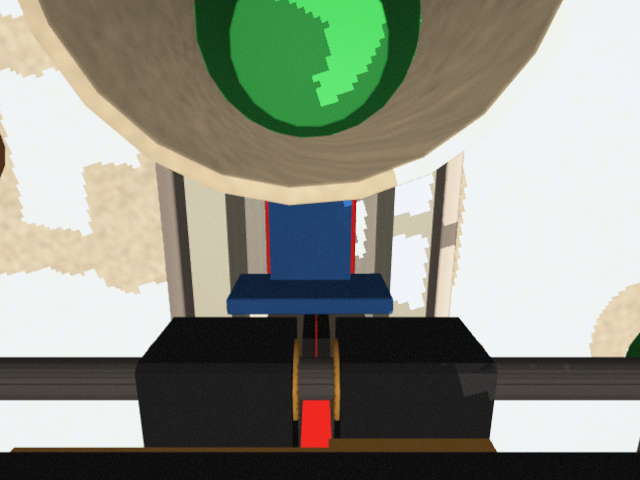

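The view shows the fingers just behind the push plate (plate at (310,295)), with the cup upright and clear. The steady 2.2 mm lag is bar friction and tripped my break early, so I continue until Fe rises.

```bash
python3 - <<'E'
from h import *; from cell import *
z=.0468
for y in np.arange(-.036,-.012,.0015):
    movel(wp(0,y,z),speed=.03); dwell(.05)
    S=state();F=S['contact_force'];p=tr(S['eef_pos'])
    print(y.round(4),p.round(4),S['eef_pos'][2].round(4),'Fe',(F[:2]@e).round(1),'Fz',F[2].round(1),round(S['t'],2))
    if F[2]<9.5 or F[:2]@e<-22: break
dwell(.15);S=state();print(tr(S['eef_pos']),S['contact_force'])
import pickle
t=camera('top');pickle.dump(t,open('t.pkl','wb'));cv2.imwrite('pics/t2.png',cv2.resize(t['img'][150:310,205:440],None,fx=3.4,fy=3.4))
E
```

```text
-0.036 [ 0.0025 -0.0386] 0.0493 Fe -11.4 Fz 14.2 12.06
-0.0345 [ 0.0024 -0.0372] 0.0493 Fe -11.0 Fz 15.0 12.36
-0.033 [ 0.0025 -0.0358] 0.0493 Fe -11.7 Fz 13.7 12.66
-0.0315 [ 0.0024 -0.0343] 0.0493 Fe -12.1 Fz 14.1 12.96
-0.03 [ 0.0024 -0.0334] 0.0493 Fe -14.3 Fz 14.8 13.26
-0.0285 [ 0.0025 -0.0333] 0.0493 Fe -20.2 Fz 15.3 13.56
-0.027 [ 0.0025 -0.0332] 0.0494 Fe -27.6 Fz 16.4 13.86
[ 0.00245156 -0.03324422] [ -9.25940558 -24.66114022  17.00501973]
```

View pics/t2.png

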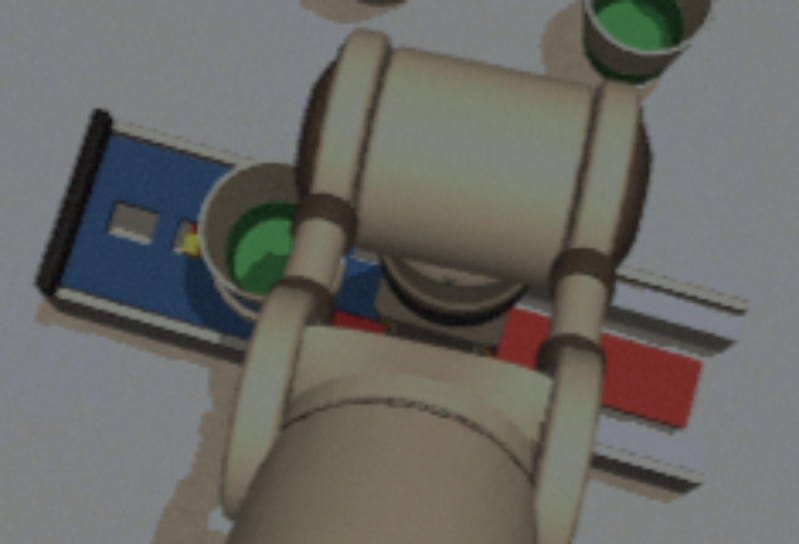

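The carrier is against the stop: the slab's front edge meets the black stop at crop (80,200), and the pin shows in the second slot at (190,240). The contact position −0.033 matches the expected −0.0325. I'll back off while holding the bar down, then lift.

```bash
python3 - <<'E'
from h import *; from cell import *
movel(wp(0,-.042,.0468),speed=.03); S=state(); print(tr(S['eef_pos']),S['contact_force'])
movel(wp(0,-.042,.09),speed=.06)
movel(wp(0,-.046,.22),speed=.15)
j=list(state()['joint_pos']); j[0]-=.7
move_joints(j); dwell(.3)
t=camera('top');cv2.imwrite('pics/t3.png',cv2.resize(t['img'][90:310,205:440],None,fx=2.7,fy=2.7,interpolation=cv2.INTER_CUBIC))
for st,ce,l in blobs(mask(t['img'],'yel'),4): print(ce,tr(ray(t,ce,.063)))
s=camera('scene');cv2.imwrite('pics/s3.png',cv2.resize(s['img'][150:360,180:440],None,fx=2.7,fy=2.7,interpolation=cv2.INTER_CUBIC))
S=state();print(S['t'],S['contact_force'],S['eef_pos'])
E
```

```text
[ 0.00192591 -0.04011621] [ 1.92090394  6.08419335 12.70499579]
18.3917 [-0.20755595 -0.41269436 -0.18960721] [ 0.40239876 -0.37078041  0.21877065]
```

View pics/t3.png

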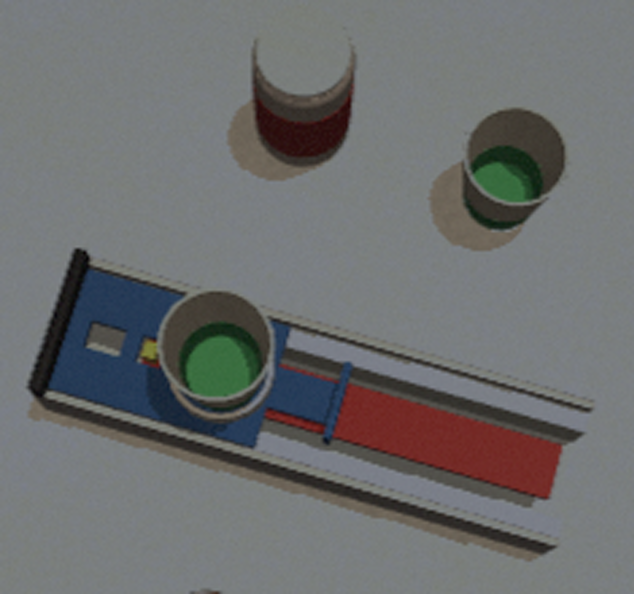

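View pics/s3.png

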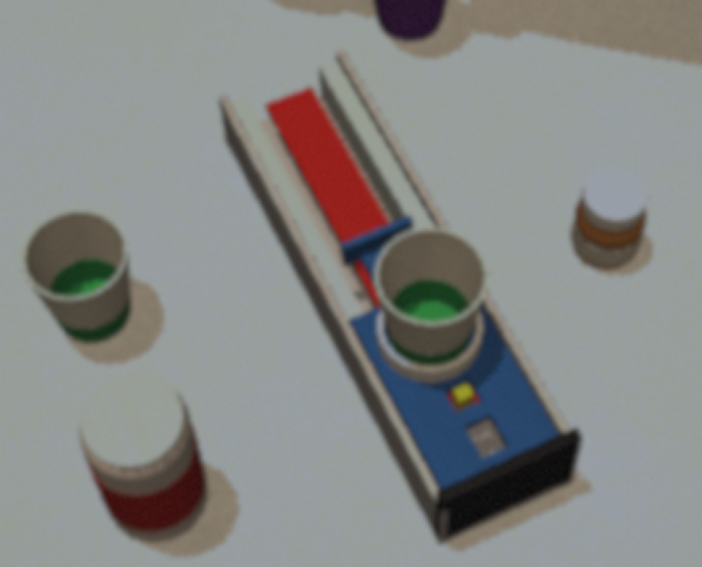

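Both views show the carrier flush at the stop, the yellow pin raised in the second slot (scene crop (463,393)), and the cup upright. The bystanders have not moved and the arm is clear.

```bash
python3 -c "
from cell import *
print(job_done())"
```

```text
the job is handed in; nothing more can be done
None
```

The carrier is against the end stop with the pin up in its second slot and the cup upright, and I handed the job in after about 18 s on the robot's clock; no verdict was returned.

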